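# Seat the hardness reference disc in its nest and close the keeper

## Robot

A 7-joint arm with a two-finger parallel gripper is mounted at the origin on the work surface. World frame = base frame: x ahead of the robot, y to its left, z up, the work surface at z = 0. Lengths are in m, angles in rad, forces in N, time in s.
With the tool pointing down it reaches from about 0.375 to 0.925 m from the base axis. Payload 3.1 kg.
Tool frame: the origin (TCP) lies between the finger pads; the fingertips stand 25 mm ahead of it and the grasp point (between the pads) lies 6 mm ahead of it (bot.nose_length is the distance from the TCP to the fingertips, in m); z points along the fingers, y is the line along which they close (so a half turn about z gives the same grasp; the last joint's range is limited). The gripper opens to 85 mm and grips with 20 to 120 N. Pads are 22 mm wide; open, the fingers measure 114 mm over their backs; the gripper's body (76 mm by 85 mm) begins 54 mm behind the grasp point. The pads swing forward as they close: fully open they stand 13 mm farther back than shut.
Start: joints at [1.206, 0.383, 0.044, 1.598, -0.018, 1.161, -0.05], TCP at [0.171, -0.627, 0.256] pointing down, gripper open.
Joint ranges: [-2.61, 2.61], [-0.41, 2.15], [-1.48, 1.57], [0, 2.5], [-1.57, 4.71], [0.05, 1.97], [-2.85, 2.85]. Speed limits (rad/s): [2.79, 2.79, 3.14, 3.14, 3.14, 3.14, 3.14].

## Interface

Orientations are given as a unit quaternion [w, x, y, z].
In Python, from station import bot gives the robot as it stands.
- The arm moves only by the tool drive_tool, never from a script. Its argument "deltas" is one flat list of numbers, 7 for each row, row after row: the turn, a rotation vector about the tool's x, y, z each as a share of pi rad, from -1 to 1, then the shift along the tool's x, y, z each as a share of 150 mm, from -1 to 1, then the closure, from -1 (fully open) to 1 (shut). In form: [wx, wy, wz, dx, dy, dz, gripper, wx, wy, wz, dx, dy, dz, gripper, ...]. A call has 1 to 12 rows; each row is the pose to reach, as a shift and turn from the pose commanded when the call began, along the tool's axes at that moment, turning the shorter way round; what a row does not reach only later rows make up. A row lasts 1/12 s, in which the tool goes at most 41.7 mm and 7.16 degrees, less where a joint would pass 70% of its speed; a pose out of reach is approached as far as the arm can. A call with a number of a shift or a turn outside -1 to 1 is refused whole. A call with a gripper value outside its range is refused whole. The fingers move at their own pace and stop on an object; "force" is the grip in N (left out, the last holds). Time passes only in rows, so rows that repeat a pose let the fingers close. It gives the time, the measured TCP pose, the force, the opening and the grip force at its end, in the units of the state.
- bot.read_state(): the state, without advancing time (a new reading comes with each control period).
- bot.get_image(name): name is "side" or "top" or "wrist"; returns the picture (384x512x3 uint8, red, green, blue); there is no depth.
- bot.camera_params(name): a dict with "vertical_fov" (degrees; the focal length in pixels is half the picture's height over the tangent of half this angle, whatever the lens; pixels are square), "cx", "cy" (the principal point, pixels), "dist_coeffs" ([k1, k2, p1, p2, k3] as OpenCV has them; the pictures are not rectified), "world_to_cam" (4x4, takes a point from world to camera coordinates); the wrist camera has in their place "hand_eye" (4x4, takes a point from camera to tool coordinates, whose origin is the TCP and whose axes are the flange's). Camera axes: x right, y down, z forward; pixel columns grow to the right and rows downward; lengths in m; the calibration is good to about 2 mm. A picture is of the moment at which its call begins: read the wrist's pose just before it. camera_params takes no time and is no camera call.
- bot.hand_in(): hands the job in; it is judged then, once.
The state is a dict: "time": time; "qpos": joint angles; "dq": joint speeds; "joint_torque": joint torques, N m; "tool_pos": TCP position; "orientation": TCP orientation; "contact_force": force on the tool from outside, world axes, zero at the start; "wrist_torque": the same for the moment, N m; "opening": finger opening in m; "gripper_force": force on a finger pad.
Only numpy, scipy, OpenCV 4.12 (cv2) and the standard library are available. Lean on these libraries where they do the work, as an engineer would, in place of code of your own. Each camera call takes 0.05 s, during which the arm holds its last target. There are 200 camera calls.

## Task

Nudge the loose brass reference disc across the top of the blue holder plate until it drops over the rim and lies flat in the round nest, sliding it all the way and never picking it up. Then push the red knob to swing the keeper arm over the seated disc as far as its stop. Leave the other things on the bench where they stand.

Things in the scene. Friction and masses are not known exactly. Their poses are not given: they have to be found in the camera images.
- holder: blue fixture plate fixed to the bench, 170 (its x) x 250 (its y) x 20 mm high; origin at the centre of its underside, z up. Its flat top, 20 mm above the bench, carries the loose disc, the nest and the keeper. Nest centre at (0, +35 mm), keeper pivot at (0, +95 mm) in its frame; the disc starts on the top somewhere at negative y
- nest (a point): centre of the floor of the round nest, a recess 44 mm across and 6 mm deep in the holder's top (floor grey, 14 mm above the bench, rim 20 mm); axes as the holder's
- disc_center (a point): centre (half-way up) of the loose brass disc, 40 mm in diameter, 12 mm thick, about 0.12 kg; z is its axis. On the holder's top its centre is 26 mm above the bench; seated it is 20 mm above the bench and its top stands 6 mm proud of the rim
- keeper (a joint): angle of the keeper arm in rad, stiff enough to stay where left (about 1 N at the knob moves it). 0: the arm points along the holder's +x (open); it grows clockwise seen from above; at 1.57 (its stop) the arm points along the holder's -y, over the middle of the nest
- keeper_pivot (a point): on the keeper's vertical pivot axis, 29 mm above the bench, level with the arm's underside; a post 20 mm across, top 37 mm above the bench
- keeper_knob (a point): centre of the upright red knob pin near the end of the keeper arm, 50 mm from the pivot axis; the pin is 12 mm in diameter and stands 34 to 58 mm above the bench. The steel arm is 14 mm wide, lies 29 to 34 mm above the bench and ends 62 mm from the pivot axis; it clears a seated disc by 3 mm but hits one that is not seated
- specimen: bystander: green resin specimen mount, 32 mm across, 22 mm high, loose on the bench; origin under its centre
- paste: bystander: small jar with a orange cap, 44 mm across, 50 mm high, loose on the bench; origin under its centre
- objective: bystander: silver microscope objective standing on its thread, 36 mm across, 50 mm high, loose on the bench; origin under its centre
Not all that is in view belongs to the job. Of the things that look like the part that bears disc_center, the middle-sized one is meant.

How it is judged:
By the outcome, as a careful person would: the job done as asked, in the order asked, and still so for the second after the job is handed in, with the robot touching nothing.
It also fails if it takes over 53 s, if anything falls off the work surface, if the arm or the gripper's body presses on something with over 40 N, if the wrist force passes 120 N, or if a joint passes its speed limit or range.

## Working session

There is one attempt and no reset: what is moved stays moved. The work goes in short steps, Python scripts to look and compute and a tool call to move; the robot and the scene stay as the last step left them, time stands still between calls to the robot, and variables do not carry over. Pictures are saved under pics/ and viewed, at most 10 in all, crops included, and the job is handed in when it is done.

Besides the shell and the picture viewer there is one more tool, called after "Emit:" by a JSON object that holds its "fn" and its "kwargs", one argument or row to a line. drive_tool: Moves the arm, as the interface text tells. Shift numbers are shares of 150 mm and turn numbers shares of pi rad, none past 1 either way. Its arguments: {"type":"object","properties":{"deltas":{"type":"array","items":{"type":"number","minimum":-1,"maximum":1}},"force":{"type":"number"}},"required":["deltas"]}

```bash
mkdir -p pics; python3 - <<'E'
from station import bot
import cv2
print(bot.read_state())
for n in ("top","side"):
    im=bot.get_image(n); cv2.imwrite(f"pics/{n}0.png",im[:,:,::-1]); print(bot.camera_params(n))
print(bot.camera_params("wrist"))
E
```

```text
{'time': 0.0, 'qpos': array([ 1.20620077,  0.38386369,  0.04381623,  1.59959204, -0.01789342,
        1.16119526, -0.0499198 ]), 'dq': array([ 0.00052886,  0.00067524, -0.00129747,  0.00101137,  0.00032645,
        0.00034176, -0.00054189]), 'joint_torque': array([ 1.78458413e-05, -4.33460069e+01,  1.02464832e+00, -2.49512494e+01,
        1.06052030e-02,  1.12714342e-02, -7.46283376e-06]), 'tool_pos': array([ 0.17113954, -0.62614748,  0.2548599 ]), 'orientation': array([-1.30973898e-03,  9.91109585e-01,  1.33041396e-01, -2.48391532e-04]), 'contact_force': array([ 0.57942055, -0.33373264, -0.33147579]), 'wrist_torque': array([-0.02263776,  0.02364322,  0.01608785]), 'gripper_force': 0.0, 'opening': 0.08588076284323758}
{'vertical_fov': 52.291944451996024, 'cx': 252.93023541712256, 'cy': 196.41729359260762, 'dist_coeffs': array([-0.01486055,  0.        ,  0.        ,  0.        ,  0.        ]), 'world_to_cam': array([[-1.34879513e-03, -9.99952267e-01,  9.67702756e-03,
        -2.26321236e-02],
       [-9.91171247e-01,  5.38326142e-05, -1.32587915e-01,
         5.52433431e-01],
       [
[... 428 characters left out ...]
1874,  0.48820388, -0.87246918,  0.08313265],
       [ 0.06592545, -0.87008175, -0.48847884,  1.14022816],
       [ 0.        ,  0.        ,  0.        ,  1.        ]])}
{'vertical_fov': 62.52610518132913, 'cx': 257.45164995920027, 'cy': 189.18230002921962, 'dist_coeffs': array([-0.07876868,  0.        ,  0.        ,  0.        ,  0.        ]), 'hand_eye': array([[-9.94548829e-05, -9.47265095e-01, -3.20450979e-01,
         8.24812024e-02],
       [ 9.99999970e-01, -1.65490208e-04,  1.78836144e-04,
         1.87378969e-03],
       [-2.22436736e-04, -3.20450951e-01,  9.47265083e-01,
        -1.17419575e-01],
       [ 0.00000000e+00,  0.00000000e+00,  0.00000000e+00,
         1.00000000e+00]])}
```

View pics/top0.png

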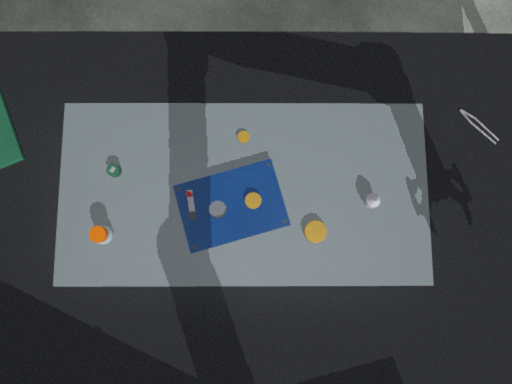

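View pics/side0.png

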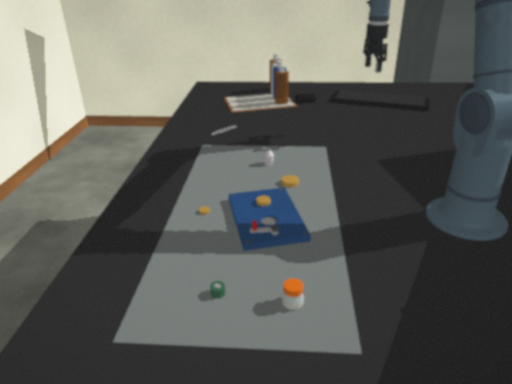

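The top view shows the plate with its middle-sized disc at (253,200), the nest at (217,209), the keeper pivot near (193,215) and the knob at (189,194). A smaller disc (243,136) and a larger one (316,231) lie on the bench. The side view agrees.

```bash
cat > h.py <<'E'
import numpy as np, cv2
from scipy.spatial.transform import Rotation as R
from station import bot
def Rt(s): return R.from_quat(np.roll(s["orientation"],-1))
def cam(name,s=None):
    p=bot.camera_params(name); f=192/np.tan(np.radians(p["vertical_fov"])/2)
    K=np.array([[f,0,p["cx"]],[0,f,p["cy"]],[0,0,1]])
    if name=="wrist":
        T=np.eye(4); T[:3,:3]=Rt(s).as_matrix(); T[:3,3]=s["tool_pos"]; c2w=T@p["hand_eye"]
    else: c2w=np.linalg.inv(p["world_to_cam"])
    return K,p["dist_coeffs"],c2w
def pix2w(c,uv,z):
    K,d,M=c; uv=np.array(uv,float).reshape(-1,1,2)
    n=cv2.undistortPoints(uv,K,d).reshape(-1,2)
    r=np.c_[n,np.ones(len(n))]@M[:3,:3].T; o=M[:3,3]
    return (o+r*((z-o[2])/r[:,2])[:,None])[:,:2]
def mask(im,lo,hi,mina=20):
    m=cv2.inRange(cv2.cvtColor(im,cv2.COLOR_RGB2HSV),lo,hi)
    n,l,st,ce=cv2.connectedComponentsWithStats(m)
    return [(l==i,st[i],ce[i]) for i in range(1,n) if st[i][4]>=mina]
def tool(d,s):  # world vector -> drive shares
    return Rt(s).inv().apply(d)/0.15
E
python3 - <<'E'
from h import *
im=cv2.imread("pics/top0.png")[:,:,::-1].copy(); c=cam("top")
b=max(mask(im,(105,120,50),(130,255,255)),key=lambda t:t[1][4])[0]
hull=cv2.convexHull(np.argwhere(b)[:,::-1].astype(np.int32)).reshape(-1,2)
w=pix2w(c,hull,0.02); r=cv2.minAreaRect(w.astype(np.float32)); print("rect",r)
print("box",cv2.boxPoints(r))
for m,st,ce in mask(im,(15,120,100),(30,255,255)): print("yellow",st,ce,pix2w(c,ce,0.032))
for m,st,ce in mask(im,(0,150,80),(7,255,255),4): print("red",st,ce,pix2w(c,ce,0.058))
print("nest",pix2w(c,(217,209),0.014),"piv",pix2w(c,(193,215),.037))
E
```

```text
rect ((0.534390926361084, 0.02988666296005249), (0.16905558109283447, 0.2472906857728958), 15.863561630249023)
box [[ 0.4192842   0.12571757]
 [ 0.4868805  -0.11215516]
 [ 0.6494976  -0.06594424]
 [ 0.5819013   0.1719285 ]]
yellow [238 131  11  12 107] [242.86915888 136.34579439] [[0.7015448  0.00137852]]
yellow [245 193  16  16 190] [252.59473684 199.95789474] [[ 0.54451268 -0.02225402]]
yellow [304 221  22  22 373] [314.8150134  231.05898123] [[ 0.4700283  -0.16999255]]
yellow [ 90 226  16  16 192] [ 97.34375    233.90104167] [[0.46363273 0.34511665]]
nest [[0.52459501 0.06422695]] piv [[0.50800482 0.11899496]]
```

Emit:
{"fn": "drive_tool", "kwargs": {
  "deltas": [0, 0, 0, 1, -1, 0, 0.44, 0, 0, 0, 1, -1, 0, 0.44, 0, 0, 0, 1, -1, 0, 0.44, 0, 0, 0, 1, -1, 0, 0.44, 0, 0, 0, 1, -1, 0, 0.44, 0, 0, 0, 1, -1, 0, 0.44, 0, 0, 0, 1, -1, 0, 0.44]
}}

```text
time: 0.68
tool_pos: [0.279, -0.4392, 0.2559]
orientation: [-0.001, 0.991, 0.137, 0.0]
contact_force: [-0.8, 0.1, 0.5]
opening: 0.0237
gripper_force: 0.0
```

Emit:
{"fn": "drive_tool", "kwargs": {
  "deltas": [0, 0, 0, 1, -1, 0, 0.44, 0, 0, 0, 1, -1, 0, 0.44, 0, 0, 0, 1, -1, 0, 0.44, 0, 0, 0, 1, -1, 0, 0.44, 0, 0, 0, 1, -1, 0, 0.44, 0, 0, 0, 1, -1, 0, 0.44, 0, 0, 0, 1, -1, 0, 0.44]
}}

```text
time: 1.27
tool_pos: [0.383, -0.257, 0.2563]
orientation: [0.0, 0.991, 0.136, 0.0]
contact_force: [-0.4, -0.8, 0.6]
opening: 0.0242
gripper_force: 0.0
```

```bash
python3 - <<'E'
from h import *
s=bot.read_state(); print(s["qpos"],s["tool_pos"],s["opening"],Rt(s).as_matrix()[:,0],bot.nose_length,s["time"])
E
```

```text
[ 0.76005914  0.03508403 -0.26213622  2.02254925  0.01014662  1.08482178
 -0.80557007] [ 0.38302216 -0.25701567  0.25634534] 0.024221756760060012 [9.63266225e-01 2.68548067e-01 3.38224652e-04] 0.025 1.2667
```

Emit:
{"fn": "drive_tool", "kwargs": {
  "deltas": [0, 0, 0, 1, -1, 0, 0.44, 0, 0, 0, 1, -1, 0, 0.44, 0, 0, 0, 1, -1, 0, 0.44, 0, 0, 0, 1, -1, 0, 0.44, 0, 0, 0, 1, -1, 0, 0.44, 0, 0, 0, 1, -1, 0, 0.44, 0, 0, 0, 1, -1, 0, 0.44]
}}

```text
time: 1.85
tool_pos: [0.4882, -0.0737, 0.2563]
orientation: [-0.0, 0.991, 0.134, 0.0]
contact_force: [-1.3, -1.1, -0.1]
opening: 0.0242
gripper_force: 0.0
```

Emit:
{"fn": "drive_tool", "kwargs": {
  "deltas": [0, 0, -0.485, 0.48, -0.5, 0.3, 0.44, 0, 0, -0.485, 0.48, -0.5, 0.3, 0.44, 0, 0, -0.485, 0.48, -0.5, 0.3, 0.44, 0, 0, -0.485, 0.48, -0.5, 0.3, 0.44, 0, 0, -0.485, 0.48, -0.5, 0.3, 0.44, 0, 0, -0.485, 0.48, -0.5, 0.3, 0.44, 0, 0, -0.485, 0.48, -0.5, 0.3, 0.44, 0, 0, -0.485, 0.48, -0.5, 0.3, 0.44, 0, 0, -0.485, 0.48, -0.5, 0.3, 0.44, 0, 0, -0.485, 0.48, -0.5, 0.3, 0.44, 0, 0, -0.485, 0.48, -0.5, 0.3, 0.44, 0, 0, -0.485, 0.48, -0.5, 0.3, 0.44]
}}

```text
time: 2.85
tool_pos: [0.5364, 0.0116, 0.2104]
orientation: [0.0, 0.635, 0.773, -0.001]
contact_force: [-0.3, 0.4, 0.2]
opening: 0.0237
gripper_force: 0.0
```

Emit:
{"fn": "drive_tool", "kwargs": {
  "deltas": [0, 0, 0, 0, 0, 0, 0.44, 0, 0, 0, 0, 0, 0, 0.44, 0, 0, 0, 0, 0, 0, 0.44]
}}

```text
time: 3.1
tool_pos: [0.5365, 0.0144, 0.2108]
orientation: [0.0, 0.637, 0.771, -0.001]
contact_force: [-1.0, -0.1, -0.6]
opening: 0.0239
gripper_force: 0.0
```

```bash
python3 - <<'E'
from h import *
s=bot.read_state(); im=bot.get_image("wrist"); cv2.imwrite("pics/w1.png",im[:,:,::-1]); np.save("w1.npy",s,allow_pickle=True)
c=cam("wrist",s)
print(s["qpos"],s["tool_pos"],Rt(s).as_matrix()[:,0])
for m,st,ce in mask(im,(15,100,60),(32,255,255),200): print("yellow",st,ce,pix2w(c,ce,0.032))
for m,st,ce in mask(im,(0,150,60),(7,255,255),20): print("red",st,ce,pix2w(c,ce,0.058))
E
```

```text
[ 0.53105142  0.3011602  -0.72826151  1.88558259  0.23176792  1.04104348
 -0.10362956] [0.53645101 0.01440224 0.21084906] [-1.88521923e-01  9.82068665e-01 -7.88241249e-04]
yellow [ 240  187   39   38 1171] [259.11614005 205.48761742] [[ 0.54507296 -0.02182108]]
yellow [393 191  30  27 620] [407.51935484 204.10806452] [[0.69424563 0.00801331]]
yellow [161 280  28  15 303] [174.94059406 286.67326733] [[ 0.47101752 -0.1360056 ]]
red [302  43  16  15 175] [309.60571429  50.13714286] [[0.55726999 0.12647083]]
```

View pics/w1.png

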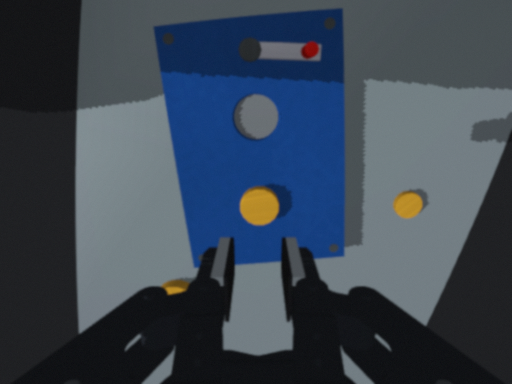

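The wrist view shows the disc at (259,205), the nest at (256,117), the pivot post at (249,50) and the knob at (310,50). Next I locate the nest accurately.

```bash
python3 - <<'E'
from h import *
s=np.load("w1.npy",allow_pickle=True).item(); c=cam("wrist",s)
im=cv2.imread("pics/w1.png")[:,:,::-1].copy()
sub=im[90:145,225:290]; m=(cv2.cvtColor(sub,cv2.COLOR_RGB2HSV)[:,:,1]<110).astype(np.uint8)
cs=max(cv2.findContours(m,0,1)[0],key=cv2.contourArea).reshape(-1,2)+[225,90]
w=pix2w(c,cs,.02); (x,y),r=cv2.minEnclosingCircle((w*1000).astype(np.float32)); print("nest",x,y,r)
nest=np.array([x,y])/1000
d=np.array([.5451,-.0219]); v=nest-d; L=np.hypot(*v); print("push",v,L,np.degrees(np.arctan2(v[1],v[0])))
X=Rt(s).as_matrix(); print("tool yaw",np.degrees(np.arctan2(X[1,0],X[0,0])))
u=v/L
t=d-u*0.055   # tool start behind disc
print("start",t, tool(np.r_[t,0.06]-s["tool_pos"],s))
print("piv",pix2w(c,(249.5,50),.037),"knob",pix2w(c,(309.6,50.1),.055))
E
```

```text
nest 525.6016845703125 62.7611083984375 21.207759857177734
push [-0.01949832  0.08466111] 0.08687742848316572 102.96964267248946
tool yaw 100.86654126696592
start [ 0.55744391 -0.0754969 ] [-0.61417232  0.02538707  1.00612182]
piv [[0.50937748 0.11913528]] knob [[0.55765969 0.12685922]]
```

Emit:
{"fn": "drive_tool", "kwargs": {
  "deltas": [0, 0, -0.012, -0.614, 0.025, 0, 0.44, 0, 0, -0.012, -0.614, 0.025, 0, 0.44, 0, 0, -0.012, -0.614, 0.025, 0.4, 0.44, 0, 0, -0.012, -0.614, 0.025, 0.95, 0.44, 0, 0, -0.012, -0.614, 0.025, 0.95, 0.44, 0, 0, -0.012, -0.614, 0.025, 0.95, 0.44, 0, 0, -0.012, -0.614, 0.025, 0.95, 0.44, 0, 0, -0.012, -0.614, 0.025, 0.95, 0.44, 0, 0, -0.012, -0.614, 0.025, 0.95, 0.44]
}}

```text
time: 3.9
tool_pos: [0.5598, -0.0724, 0.0705]
orientation: [0.001, 0.62, 0.785, 0.001]
contact_force: [1.4, -0.1, -1.1]
opening: 0.024
gripper_force: 0.0
```

Emit:
{"fn": "drive_tool", "kwargs": {
  "deltas": [0, 0, 0, 0, 0, 0.04, 0.44, 0, 0, 0, 0, 0, 0.08, 0.44, 0, 0, 0, 0, 0, 0.1, 0.44, 0, 0, 0, 0, 0, 0.1, 0.44, 0, 0, 0, 0, 0, 0.1, 0.44]
}}

```text
time: 4.32
tool_pos: [0.558, -0.0726, 0.0539]
orientation: [0.0, 0.62, 0.785, -0.0]
contact_force: [0.4, 0.3, -0.3]
opening: 0.0238
gripper_force: 0.0
```

```bash
python3 - <<'E'
from h import *
s=bot.read_state(); X=Rt(s).as_matrix(); print(s["tool_pos"],s["contact_force"],np.degrees(np.arctan2(X[1,0],X[0,0])),X[:,2])
for n in ("wrist","side"): cv2.imwrite(f"pics/{n}2.png",bot.get_image(n)[:,:,::-1])
print(s["tool_pos"]-[.5574,-.0755,.049])
E
```

```text
[ 0.55803342 -0.07258582  0.05388275] [ 0.38507209  0.25206891 -0.27617603] 103.38987052170158 [-3.24701744e-05 -1.54703292e-04 -9.99999988e-01]
[0.00063342 0.00291418 0.00488275]
```

View pics/wrist2.png

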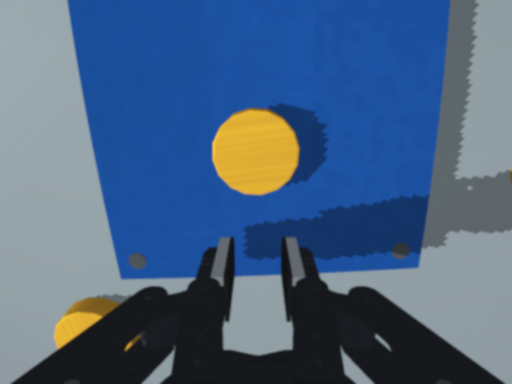

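The disc sits centred ahead of the finger gap at (256,152), with the fingertips behind it over the plate edge. I'll lower gently.

Emit:
{"fn": "drive_tool", "kwargs": {
  "deltas": [0, 0, 0, 0, 0, 0.01, 0.44, 0, 0, 0, 0, 0, 0.02, 0.44, 0, 0, 0, 0, 0, 0.03, 0.44, 0, 0, 0, 0, 0, 0.033, 0.44, 0, 0, 0, 0, 0, 0.033, 0.44]
}}

```text
time: 4.83
tool_pos: [0.5579, -0.0725, 0.0486]
orientation: [-0.0, 0.62, 0.785, -0.0]
contact_force: [-0.2, -0.1, 0.0]
opening: 0.0241
gripper_force: 0.0
```

Emit:
{"fn": "drive_tool", "kwargs": {
  "deltas": [0, 0, 0, 0, 0, 0.007, 0.44, 0, 0, 0, 0, 0, 0.013, 0.44, 0, 0, 0, 0, 0, 0.013, 0.44, 0, 0, 0, 0, 0, 0.013, 0.44]
}}

```text
time: 5.17
tool_pos: [0.558, -0.0726, 0.0468]
orientation: [-0.0, 0.62, 0.785, -0.0]
contact_force: [0.7, -0.3, -0.4]
opening: 0.0236
gripper_force: 0.0
```

Emit:
{"fn": "drive_tool", "kwargs": {
  "deltas": [0, 0, 0, 0.06, 0, 0, 0.44, 0, 0, 0, 0.12, 0, 0, 0.44, 0, 0, 0, 0.17, 0, 0, 0.44, 0, 0, 0, 0.21, 0, 0, 0.44, 0, 0, 0, 0.25, 0, 0, 0.44, 0, 0, 0, 0.29, 0, 0, 0.44, 0, 0, 0, 0.33, 0, 0, 0.44, 0, 0, 0, 0.37, 0, 0, 0.44, 0, 0, 0, 0.41, 0, 0, 0.44, 0, 0, 0, 0.45, 0, 0, 0.44, 0, 0, 0, 0.47, 0, 0, 0.44, 0, 0, 0, 0.47, 0, 0, 0.44]
}}

```text
time: 6.17
tool_pos: [0.5415, -0.0025, 0.0469]
orientation: [-0.0, 0.619, 0.785, 0.0]
contact_force: [0.8, 0.2, -0.2]
opening: 0.0237
gripper_force: 0.0
```

```bash
python3 - <<'E'
from h import *
s=bot.read_state(); print(s["tool_pos"],s["contact_force"])
im=bot.get_image("wrist"); cv2.imwrite("pics/w3.png",im[:,:,::-1]); c=cam("wrist",s)
for m,st,ce in mask(im,(15,100,60),(32,255,255),400):
    p=pix2w(c,ce,.032)[0]; print(ce,p, Rt(s).inv().apply(np.r_[p,.0]-s["tool_pos"]))
print("nest in tool",Rt(s).inv().apply(np.r_[.5256,.0628,0]-s["tool_pos"]))
E
```

```text
[ 0.54149632 -0.00249404  0.04693893] [ 0.83988928  0.19262872 -0.22398759]
[257.15143008 206.43463766] [0.53480881 0.0244167 ] [ 0.02768895 -0.00023124  0.04696214]
[501.86994949 283.96843434] [0.67101358 0.01106722] [-0.01706005  0.1291035   0.04693755]
nest in tool [ 0.06716145 -0.00023375  0.04699524]
```

View pics/w3.png

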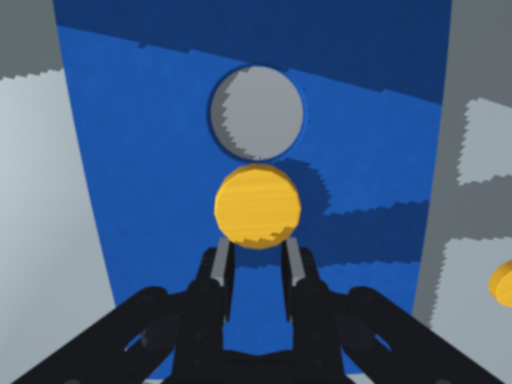

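The disc at (257,206) is cradled by both fingers and lined up with the nest at (257,113). About 39 mm of push remains.

Emit:
{"fn": "drive_tool", "kwargs": {
  "deltas": [0, 0, 0, 0.03, 0, 0, 0.44, 0, 0, 0, 0.06, 0, 0, 0.44, 0, 0, 0, 0.09, 0, 0, 0.44, 0, 0, 0, 0.12, 0, 0, 0.44, 0, 0, 0, 0.15, 0, 0, 0.44, 0, 0, 0, 0.18, 0, 0, 0.44, 0, 0, 0, 0.2, 0, 0, 0.44, 0, 0, 0, 0.22, 0, 0, 0.44, 0, 0, 0, 0.24, 0, 0, 0.44, 0, 0, 0, 0.255, 0, 0, 0.44, 0, 0, 0, 0.26, 0, 0, 0.44, 0, 0, 0, 0.26, 0, 0, 0.44]
}}

```text
time: 7.22
tool_pos: [0.5325, 0.0346, 0.0468]
orientation: [-0.0, 0.62, 0.785, 0.0]
contact_force: [0.1, 0.6, 0.2]
opening: 0.0237
gripper_force: 0.1
```

```bash
python3 - <<'E'
from h import *
s=bot.read_state(); print(s["tool_pos"],s["contact_force"])
im=bot.get_image("wrist"); cv2.imwrite("pics/w4.png",im[:,:,::-1]); c=cam("wrist",s)
for m,st,ce in mask(im,(15,100,60),(32,255,255),400):
  for z in (.032,.026):
    p=pix2w(c,ce,z)[0]; print(st,ce,p, Rt(s).inv().apply(np.r_[p,.0]-s["tool_pos"]))
print("nest in tool",Rt(s).inv().apply(np.r_[.5256,.0628,0]-s["tool_pos"]))
E
```

```text
[0.53249975 0.0346162  0.04679592] [0.11247006 0.61692492 0.18547589]
[ 214  164   86   85 5635] [257.01029281 206.22857143] [0.52574408 0.06167163] [ 0.02785429 -0.00028849  0.04681398]
[ 214  164   86   85 5635] [257.01029281 206.22857143] [0.52629691 0.05933637] [ 0.02545449 -0.00029283  0.04681243]
[ 474  309   38   42 1286] [494.59953344 329.81570762] [0.67423571 0.01891801] [-0.04820032  0.13422297  0.04675787]
[ 474  309   38   42 1286] [494.59953344 329.81570762] [0.68152466 0.0146433 ] [-0.05405023  0.14032055  0.04675377]
nest in tool [ 0.02898528 -0.0001667   0.04681471]
```

View pics/w4.png

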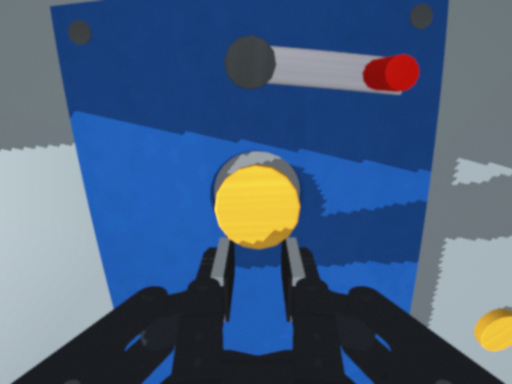

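The disc at (257,206) is still up on the rim, with a crescent of nest showing ahead of it. I'll push a little further.

Emit:
{"fn": "drive_tool", "kwargs": {
  "deltas": [0, 0, 0, 0.007, 0, 0, 0.44, 0, 0, 0, 0.013, 0, 0, 0.44, 0, 0, 0, 0.02, 0, 0, 0.44, 0, 0, 0, 0.02, 0, 0, 0.44, 0, 0, 0, 0.02, 0, 0, 0.44]
}}

```text
time: 7.68
tool_pos: [0.5319, 0.037, 0.0468]
orientation: [-0.0, 0.62, 0.785, -0.0]
contact_force: [-0.3, 0.5, 0.2]
opening: 0.0237
gripper_force: 0.1
```

```bash
cat > d.py <<'E'
from h import *
s=bot.read_state(); print(s["tool_pos"],s["contact_force"])
im=bot.get_image("wrist"); cv2.imwrite("pics/w5.png",im[:,:,::-1]); c=cam("wrist",s)
for m,st,ce in mask(im,(15,100,60),(32,255,255),2000):
  for z in (.032,.026):
    p=pix2w(c,ce,z)[0]; print(st,ce,p, Rt(s).inv().apply(np.r_[p,.0]-s["tool_pos"]))
E
python3 d.py
```

```text
[0.53193291 0.0369947  0.04684919] [-0.31427408  0.46598073  0.20724926]
[ 215  162   84   82 5352] [256.8348281  202.67189836] [0.52472025 0.06568162] [ 0.02957076 -0.00036263  0.04685346]
[ 215  162   84   82 5352] [256.8348281  202.67189836] [0.52525089 0.06341746] [ 0.02724527 -0.00037106  0.04685313]
```

Emit:
{"fn": "drive_tool", "kwargs": {
  "deltas": [0, 0, 0, -0.1, 0, 0, 0.44, 0, 0, 0, -0.1, 0, 0, 0.44, 0, 0, 0, -0.1, 0, 0, 0.44, 0, 0, 0, -0.1, 0, 0, 0.44]
}}

```text
time: 8.07
tool_pos: [0.5354, 0.0227, 0.0469]
orientation: [-0.0, 0.62, 0.785, 0.0]
contact_force: [-0.1, 0.4, 0.2]
opening: 0.024
gripper_force: 0.0
```

```bash
python3 d.py; python3 - <<'E'
import cv2
im=cv2.imread("pics/w5.png")[60:260,150:400]; cv2.imwrite("pics/w5c.png",cv2.resize(im,None,fx=3,fy=3))
E
```

```text
[0.53543822 0.02267395 0.04691107] [-0.11747614  0.37271022  0.20873323]
[ 214  132   87   85 5720] [256.68059441 173.65681818] [0.5250667  0.06447857] [ 0.04304726 -0.00042933  0.04693179]
[ 214  132   87   85 5720] [256.68059441 173.65681818] [0.52545312 0.06281227] [ 0.04133676 -0.00043871  0.04693096]
```

View pics/w5c.png

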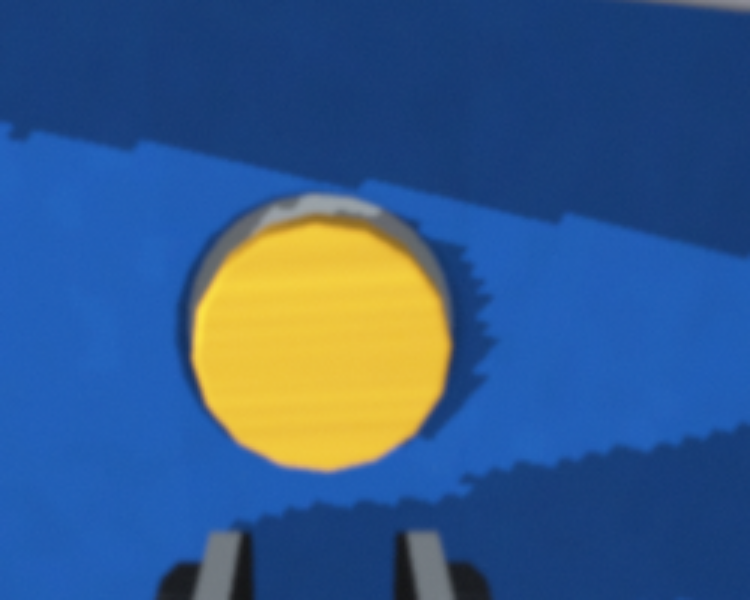

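```bash
python3 - <<'E'
from h import *
s=bot.read_state(); K,d,M=cam("wrist",s); im=cv2.imread("pics/w5.png")[:,:,::-1].copy()
m=max(mask(im,(15,100,60),(32,255,255),2000),key=lambda t:t[1][4])[0].astype(np.uint8)
cs=max(cv2.findContours(m,0,1)[0],key=cv2.contourArea); print(cv2.fitEllipse(cs))
W=np.linalg.inv(M)
for z in (.026,.032):
    ctr=pix2w((K,d,M),(256.7,173.7),z)[0]; a=np.linspace(0,6.28,200)
    P=np.c_[ctr[0]+.02*np.cos(a),ctr[1]+.02*np.sin(a),np.full(200,z)]
    q=cv2.projectPoints(P,cv2.Rodrigues(W[:3,:3])[0],W[:3,3],K,d)[0].astype(np.float32)
    print(z,cv2.fitEllipse(q))
E
```

```text
((256.67999267578125, 173.64163208007812), (83.6285171508789, 85.2876205444336), 89.32987213134766)
0.026 ((256.6963806152344, 171.87960815429688), (84.73930358886719, 87.95538330078125), 90.34519958496094)
0.032 ((256.696044921875, 171.71131896972656), (88.583740234375, 91.93721008300781), 90.3460464477539)
```

The disc's size and position match the seated height (0.026 m top) and centre. Next is the keeper, which stands about 7° from fully open: lift, turn and move over the knob.

Emit:
{"fn": "drive_tool", "kwargs": {
  "deltas": [0, 0, 0, 0, 0, -0.28, 0.44, 0, 0, 0, 0, 0, -0.533, 0.44, 0, 0, -0.477, 0.641, 0.312, -0.533, 0.44, 0, 0, -0.477, 0.641, 0.312, -0.533, 0.44, 0, 0, -0.477, 0.641, 0.312, -0.533, 0.44, 0, 0, -0.477, 0.641, 0.312, -0.533, 0.44, 0, 0, -0.477, 0.641, 0.312, -0.533, 0.44, 0, 0, -0.477, 0.641, 0.312, -0.533, 0.44, 0, 0, -0.477, 0.641, 0.312, -0.533, 0.44, 0, 0, -0.477, 0.641, 0.312, -0.533, 0.44, 0, 0, -0.477, 0.641, 0.312, -0.533, 0.44, 0, 0, -0.477, 0.641, 0.312, -0.533, 0.44]
}}

```text
time: 9.12
tool_pos: [0.5583, 0.1275, 0.1269]
orientation: [-0.0, 0.04, 0.999, 0.0]
contact_force: [0.1, 0.9, -0.4]
opening: 0.0239
gripper_force: 0.0
```

Emit:
{"fn": "drive_tool", "kwargs": {
  "deltas": [0, 0, 0, 0, 0, 0, 0.44, 0, 0, 0, 0, 0, 0, 0.44, 0, 0, 0, 0, 0, 0, 0.44, 0, 0, 0, 0, 0, 0, 0.44]
}}

```text
time: 9.45
tool_pos: [0.5587, 0.1269, 0.1269]
orientation: [0.0, 0.044, 0.999, -0.0]
contact_force: [-0.2, -0.1, 1.0]
opening: 0.0239
gripper_force: 0.0
```

```bash
cat > k.py <<'E'
from h import *
s=bot.read_state(); X=Rt(s).as_matrix(); print(s["tool_pos"],np.degrees(np.arctan2(X[1,0],X[0,0])),s["qpos"][6],s["time"])
im=bot.get_image("wrist"); cv2.imwrite("pics/w6.png",im[:,:,::-1]); c=cam("wrist",s)
for m,st,ce in mask(im,(0,150,60),(7,255,255),60): print(st,ce,pix2w(c,ce,.058),pix2w(c,ce,.046))
E
python3 k.py
```

```text
[0.5586743  0.12689795 0.12689833] 174.92917990589 0.760133001040785 9.45
[254 197  16  26 340] [261.67352941 209.72647059] [[0.55364435 0.12818639]] [[0.55861449 0.12791812]]
```

View pics/w6.png

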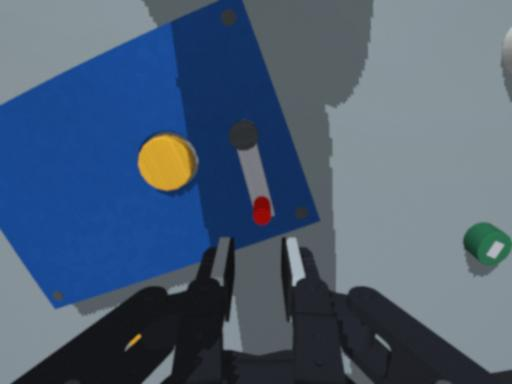

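Emit:
{"fn": "drive_tool", "kwargs": {
  "deltas": [0, 0, -0.07, 0, 0, 0, 0.44, 0, 0, -0.07, 0, 0, 0, 0.44, 0, 0, -0.07, 0, 0, 0.15, 0.44, 0, 0, -0.07, 0, 0, 0.3, 0.44, 0, 0, -0.07, 0, 0, 0.406, 0.44, 0, 0, -0.07, 0, 0, 0.406, 0.44, 0, 0, -0.07, 0, 0, 0.406, 0.44, 0, 0, -0.07, 0, 0, 0.406, 0.44]
}}

```text
time: 10.17
tool_pos: [0.5594, 0.1272, 0.0667]
orientation: [0.001, -0.066, 0.998, 0.0]
contact_force: [0.4, 0.1, 0.4]
opening: 0.024
gripper_force: 0.0
```

```bash
python3 k.py; python3 - <<'E'
from h import *
s=bot.read_state(); print(s["contact_force"])
piv=np.array([.5092,.1200]); h0=15.9
r0=Rt(s); X=r0.as_matrix(); yaw=np.degrees(np.arctan2(X[1,0],X[0,0]))-180
print("yaw-180",yaw)
for a in (yaw,-8,-25,-42,-60,-74,-81,-84):
    p=piv+.05*np.array([np.cos(np.radians(a)),np.sin(np.radians(a))])
    print(a,"wz",np.round((yaw-a)/180,3),np.round(tool(np.r_[p,.066]-s["tool_pos"],s),3))
E
```

```text
[0.55936966 0.1272465  0.06674702] -172.38335302692042 0.8976931721042244 10.1667
[252 236  23  42 792] [262.73232323 256.40530303] [[0.55192777 0.12675372]] [[0.55901722 0.12793583]]
[ 0.42134504 -0.20698813  0.45217143]
yaw-180 -352.3860562659876
-352.3860562659876 wz 0.0 [ 0.007 -0.004  0.008]
-8 wz -1.913 [ 0.02  -0.093  0.008]
-25 wz -1.819 [ 0.06  -0.183  0.008]
-42 wz -1.724 [ 0.125 -0.258  0.008]
-60 wz -1.624 [ 0.214 -0.312  0.007]
-74 wz -1.547 [ 0.292 -0.334  0.007]
-81 wz -1.508 [ 0.333 -0.337  0.007]
-84 wz -1.491 [ 0.35  -0.337  0.007]
```

Emit:
{"fn": "drive_tool", "kwargs": {
  "deltas": [0, 0, 0.033, 0.009, -0.039, 0, 0.44, 0, 0, 0.067, 0.014, -0.073, 0, 0.44, 0, 0, 0.1, 0.023, -0.107, 0, 0.44, 0, 0, 0.133, 0.036, -0.14, 0, 0.44, 0, 0, 0.167, 0.052, -0.171, 0, 0.44, 0, 0, 0.2, 0.071, -0.2, 0, 0.44, 0, 0, 0.233, 0.093, -0.227, 0, 0.44, 0, 0, 0.267, 0.117, -0.252, 0, 0.44, 0, 0, 0.3, 0.144, -0.274, 0, 0.44, 0, 0, 0.333, 0.174, -0.293, 0, 0.44, 0, 0, 0.367, 0.205, -0.308, 0, 0.44, 0, 0, 0.4, 0.237, -0.321, 0, 0.44]
}}

```text
time: 11.22
tool_pos: [0.5314, 0.0756, 0.0678]
orientation: [0.001, 0.535, 0.845, 0.002]
contact_force: [0.6, 0.1, -0.6]
opening: 0.0243
gripper_force: 0.5
```

```bash
python3 k.py; python3 - <<'E'
from h import *
s=bot.read_state(); print(s["contact_force"])
piv=np.array([.5092,.1200])
X=Rt(s).as_matrix(); yaw=np.degrees(np.arctan2(X[1,0],X[0,0]))-180
for a in (-74,-78,-81,-84,-87):
    p=piv+.05*np.array([np.cos(np.radians(a)),np.sin(np.radians(a))])
    print(a,"wz",np.round((yaw-a)/180,3),np.round(tool(np.r_[p,.0667]-s["tool_pos"],s),3))
E
```

```text
[0.53140884 0.07563349 0.06776649] 115.35614938665742 -0.13156685936900522 11.2167
[258 233  26  41 844] [269.86255924 254.11729858] [[0.53345697 0.08357264]] [[0.53701935 0.07746544]]
[-0.56378151  0.49100186  0.27232964]
-74 wz 0.051 [ 0.003 -0.053  0.006]
-78 wz 0.073 [ 0.008 -0.075  0.006]
-81 wz 0.09 [ 0.012 -0.092  0.006]
-84 wz 0.107 [ 0.018 -0.109  0.006]
-87 wz 0.123 [ 0.024 -0.125  0.006]
```

Emit:
{"fn": "drive_tool", "kwargs": {
  "deltas": [0, 0, 0.025, 0.001, -0.027, 0, 0.44, 0, 0, 0.051, 0.003, -0.053, 0, 0.44, 0, 0, 0.073, 0.008, -0.075, 0, 0.44, 0, 0, 0.085, 0.011, -0.087, 0, 0.44, 0, 0, 0.085, 0.011, -0.087, 0, 0.44]
}}

```text
time: 11.68
tool_pos: [0.5186, 0.0708, 0.0674]
orientation: [0.001, 0.64, 0.768, 0.001]
contact_force: [0.7, 0.5, 0.1]
opening: 0.0239
gripper_force: 0.2
```

```bash
python3 k.py; python3 -c "
from h import *
print(bot.read_state()['contact_force'])"
```

```text
[0.51864809 0.07084557 0.06742579] 100.43158456780347 -0.356252723605406 11.6833
[258 233  26  42 870] [269.90229885 254.14482759] [[0.52310937 0.0782088 ]] [[0.52496321 0.07138651]]
[0.62318265 0.65416116 0.47261227]
```

Emit:
{"fn": "drive_tool", "kwargs": {
  "deltas": [0, 0, 0.007, 0, -0.007, 0, 0.44, 0, 0, 0.013, 0, -0.013, 0, 0.44, 0, 0, 0.013, 0, -0.013, 0, 0.44, 0, 0, 0.013, 0, -0.013, 0, 0.44]
}}

```text
time: 12.07
tool_pos: [0.5167, 0.0702, 0.0666]
orientation: [0.001, 0.656, 0.755, 0.001]
contact_force: [3.3, 0.8, 1.8]
opening: 0.0241
gripper_force: 1.0
```

Emit:
{"fn": "drive_tool", "kwargs": {
  "deltas": [0, 0, 0.005, 0, -0.007, 0, 0.44, 0, 0, 0.005, 0, -0.013, 0, 0.44, 0, 0, 0.005, 0, -0.013, 0, 0.44, 0, 0, 0.005, 0, -0.013, 0, 0.44]
}}

```text
time: 12.4
tool_pos: [0.5163, 0.0703, 0.0667]
orientation: [0.001, 0.662, 0.749, 0.003]
contact_force: [5.9, 1.6, -1.3]
opening: 0.0242
gripper_force: 3.0
```

```bash
python3 k.py; python3 -c "
from h import *
print(bot.read_state()['contact_force'])"
```

```text
[0.51632172 0.07028691 0.06668054] 97.07093110602172 -0.4071072689166833 12.4
[259 233  26  42 885] [270.60451977 254.3819209 ] [[0.52158967 0.07774055]] [[0.52310286 0.07084644]]
[ 6.16448197  1.60387476 -0.05750953]
```

Force rises to 6 N with the knob no longer moving, at the predicted stop position. I'll release and lift.

Emit:
{"fn": "drive_tool", "kwargs": {
  "deltas": [0, 0, 0, 0, 0.05, 0, 0.44, 0, 0, 0, 0, 0.05, 0, 0.44, 0, 0, 0, 0, 0.05, 0, 0.44, 0, 0, 0, 0, 0.05, -0.15, 0.44, 0, 0, 0, 0, 0.05, -0.4, 0.44, 0, 0, 0, 0, 0.05, -0.65, 0.44, 0, 0, 0, -0.3, 0.05, -0.9, 0.44, 0, 0, 0, -0.3, 0.05, -0.9, 0.44, 0, 0, 0, -0.3, 0.05, -0.9, 0.44, 0, 0, 0, -0.3, 0.05, -0.9, 0.44]
}}

```text
time: 13.28
tool_pos: [0.5258, 0.0245, 0.2007]
orientation: [-0.0, 0.663, 0.748, -0.001]
contact_force: [-0.2, 0.7, -0.6]
opening: 0.024
gripper_force: 0.0
```

```bash
python3 k.py; python3 - <<'E'
from h import *
im=cv2.imread("pics/w6.png"); t=bot.get_image("top")[:,:,::-1]
cv2.imwrite("pics/f.png",np.vstack([cv2.resize(im,(400,300)),cv2.resize(t,(400,300))]))
s=bot.read_state(); c=cam("wrist",s); rgb=im[:,:,::-1].copy()
for m,st,ce in mask(rgb,(15,100,60),(32,255,255),300): print(st,ce,pix2w(c,ce,.026))
E
```

```text
[0.52581056 0.02454041 0.20071804] 96.89948378320331 -0.17623944982186926 13.2833
[254 117  14  15 162] [260.54320988 124.27160494] [[0.52255634 0.07284471]] [[0.52284732 0.07136657]]
[ 241  112   43   42 1083] [262.72391505 135.31394275] [[0.52467644 0.06161206]]
[408 194  30  28 657] [422.35159817 207.30136986] [[0.69422505 0.01078594]]
```

View pics/f.png

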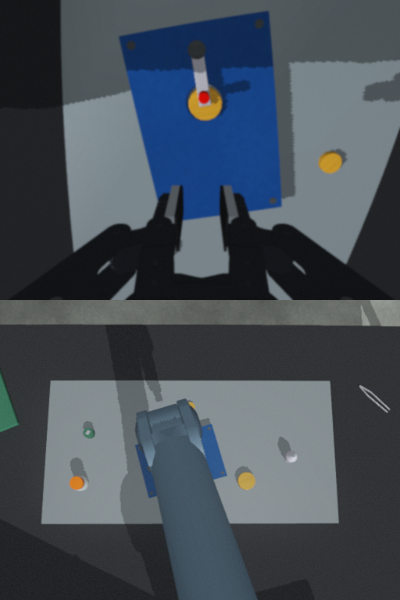

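The upper picture shows the keeper arm over the middle of the seated disc, with the knob at (204,98) over the disc at (205,103). The lower picture shows the bystanders in place and the robot clear, so I'm handing in.

```bash
python3 -c "
from station import bot
print(bot.hand_in())"
```

```text
the job is handed in; nothing more can be done
None
```

I slid the disc into the nest, where it measured flat and centred. I then pushed the keeper arm over it until it hit its stop, and handed the job in at about 13.4 s; no verdict came back.

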